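Seat the release key in a backup power unit and hold it down

ROBOT

A 6-joint arm with a two-finger parallel gripper is mounted at the origin on the work surface. World frame = base frame: x ahead of the robot, y to its left, z up, the work surface at z = 0. Lengths are in m, angles in rad, forces in N, time in s.
With the tool pointing down it reaches from about 0.425 to 0.95 m from the base axis. Payload 3.5 kg.
Tool frame: the origin (TCP) lies midway between the tips of the shut fingers; the grasp point (between the pads) lies 19 mm behind it; y points along the fingers, x is the direction in which the jaws open and shut, and the axes are right-handed (so a half turn about y gives the same grasp; the last joint's range is limited). The gripper opens to 85 mm and grips with 20 to 120 N. Pads are 22 mm wide; open, the fingers measure 114 mm over their backs; the gripper's body (76 mm by 85 mm) begins 54 mm behind the grasp point. The pads swing forward as they close: fully open they stand 13 mm farther back than shut.
Start: joints at [-0.15, 0.286, 1.577, -0, 1.279, -0.15], TCP at [0.675, 0, 0.231] pointing down, gripper open.
Joint ranges: [-2.77, 2.77], [-0.9, 2.22], [0.21, 2.48], [-1.53, 4.67], [0.24, 2.81], [-2.84, 2.84]. Speed limits (rad/s): [2.79, 2.79, 3.14, 3.14, 3.14, 3.14].

INTERFACE

Orientations are given as a unit quaternion [x, y, z, w].
In Python, from rig import telemetry, cams, order gives the robot as it stands. The module is installed in compiled form; this text tells all that it offers.
- The arm moves only by the tool arm_command, never from a script. Its argument "steps" is a list of rows, each a list of 3 entries, a list of its own where there are three numbers: the shift along the tool's x, y, z in m, then the turn, a rotation vector about the tool's x, y, z in units of 5 degrees (1.0 is 5 degrees), then the gripper's target within -1 to 1 (shut at 1, half-way at 0, fully open at -1). A call has exactly 8 rows; each row is the pose to reach, as a shift and turn from the pose commanded when the call began, along the tool's axes at that moment; what a row does not reach only later rows make up. A row lasts 1/12 s, in which the tool goes at most 41.7 mm and 7.16 degrees, less where a joint would pass 70% of its speed; a pose out of reach is approached as far as the arm can. A call with a gripper value outside its range is refused whole. The fingers move at their own pace and stop on an object; "grip_force" is the grip in N (left out, the last holds). Time passes only in rows, so rows that repeat a pose let the fingers close, or fill a call up. It gives the time, the measured TCP pose, the force and the opening at its end, in the units of the state.
- telemetry.state(): the state, without advancing time (a new reading comes with each control period).
- cams.grab_frame(name): name is "scene" or "side" or "wrist"; returns a dict with "pixels" (400x640x3 uint8, blue, green, red), "depth" (400x640 float32, m along the optical axis (not along the pixel's ray), 0 where there is no reading), "K" (3x3 intrinsics, pixels), "xyz" and "orientation" of the camera in the world. Camera axes: x right, y down, z forward; pixel columns grow to the right and rows downward; lengths in m; the calibration is good to about 2 mm. The wrist camera is an equidistant fisheye: a pixel r from the principal point sees the ray r / f radians off the axis. A picture is of the moment at which its call begins.
- order.hand_in(): hands the job in, once; it reports no verdict.
The state is a dict: "clock": time; "joint_positions": joint angles; "qvel": joint speeds; "joint_torque": joint torques, N m; "eef_pos": TCP position; "tcp_rot": TCP orientation; "ft_force": force on the tool from outside, world axes, zero at the start; "torque": the same for the moment, N m; "opening": finger opening in m.
Only numpy, scipy, OpenCV 4.12 (cv2) and the standard library are available. Lean on these libraries where they do the work, as an engineer would, in place of code of your own. Each camera call takes 0.05 s, during which the arm holds its last target.

TASK

Slide the blue release key straight up out of its slotted holder, set its splined foot into the yellow hub on top of the black backup power unit, turned so that the splines mesh, and slide it fully home. Then push it down so the sprung hub sinks to the bottom of its travel, and finish while still holding the key pressed down there, so the battery latch stays released. Leave the black adapter, the tape ring, the yellow cutter and the white tin where they are.

Things in the scene. Friction and masses are not known exactly. Their poses are not given: they have to be found in the camera images.
- key: Release key, 110 mm tall, 0.11 to 0.23 kg. Origin: point of its foot; z up the key. Upward from z 0: 9 mm round pilot with conical point (to z 10); cross of four splines (z 10 to 26), bars 24 mm long, 6 mm thick along x and y, lower edges bevelled 45 degrees; shoulder disc 34 mm across (z 26 to 30); blue plate (z 30 to 110), 60 mm wide along x, 8 mm thick along y.
- key_grip (a point): Point to grip, on the key's centre line 20 mm below the plate's top edge (90 mm above the key's foot), axes as the key's: pinch the plate across its 8 mm thickness (y), in the middle of its width.
- holder: Fixed aluminium holder. Origin: centre of the underside, z up. Base 110 x 80 x 4 mm. Two upright channels (x = +-22 to +-35 mm, 18 mm thick in y, tops 66 mm up) hold the plate's side edges with 1 mm play; the plate rests on ledges 36 mm up. The key starts upright in it, axes parallel to the holder's, its foot 6 mm above the holder's origin; raised by 30 mm it is out of the grooves.
- unit: Fixed black backup power unit, 160 (x) x 180 (y) x 90 mm high. Origin: centre of its underside, on the table. The hub stands in the middle of its top, inside a steel collar 88 mm across that ends 94 mm up. A brass bolt on top draws back as the hub sinks.
- hub_rim (a point): Centre of the top face of the yellow 40 mm square hub, 110 mm above the table when up; z up; turns and sinks with the hub. Cross-shaped socket: two slots 8 mm wide, 27 mm long along this point's x and y, 34 mm deep. The key fits at any quarter turn; its pilot enters at any angle, the splines only when aligned. Fully home the shoulder rests on this face and the key's foot is 26 mm below it.
- hub (a joint): How far the hub is pushed down, m: 0 up, 0.010 at the bottom of its travel. A spring pushes it back: about 6 N to start it moving, 11 N at the bottom. It comes up again when let go.
- spindle (a joint): Turn of the hub in the unit, rad, -0.8 to 0.8, counterclockwise seen from above; 0 when the hub's axes are parallel to the unit's. Starts anywhere, held by stiff friction (0.5 N m).
- adapter: Loose black power adapter, 85 x 50 x 32 mm, a bystander. Origin: centre of the underside.
- tape: Loose cardboard-coloured tape ring lying flat, 90 mm across, 24 mm high, a bystander. Origin: centre of the underside.
- cutter: Loose yellow cutter, 150 x 24 x 14 mm, lying flat, a bystander. Origin: centre of the underside.
- tin: Loose closed whitish tin, 64 mm across, 70 mm high, a bystander. Origin: centre of the underside.
Mind the look-alikes: they are no part of the job. Leave any green or orange look-alike of the key alone. Several things have the shape of the unit; the one meant has the colours described above.

How it is judged:
By the outcome, as a careful person would: the job done as asked, in the order asked, and still so for the second after the job is handed in, while the arm keeps its last pose, push and grip.
It also fails if it takes over 43 s, if anything falls off the work surface, if the arm or the gripper's body presses on something with over 40 N, if the wrist force passes 120 N, or if a joint passes its speed limit or range.

## Working session

There is one attempt and no reset: what is moved stays moved. The work goes in short steps, Python scripts to look and compute and a tool call to move; the robot and the scene stay as the last step left them, time stands still between calls to the robot, and variables do not carry over. Pictures are saved under pics/ and viewed, and the job is handed in when it is done.

Besides the shell and the picture viewer there is one more tool, called after "Request:" by a JSON object that holds its "fn" and its "kwargs", one argument or row to a line. arm_command: Moves the arm, as the interface text tells. Its arguments: {"type":"object","properties":{"steps":{"type":"array","items":{"type":"array"}},"grip_force":{"type":"number"}},"required":["steps"]}

```bash
mkdir -p pics; cat > h.py <<'E'
import numpy as np, cv2
from scipy.spatial.transform import Rotation as R
from rig import telemetry, cams, order
def grab(n,save=None):
    f=cams.grab_frame(n)
    if save: cv2.imwrite('pics/'+save+'.png',f['pixels'])
    np.savez('pics/last_%s.npz'%n,**{k:np.array(v) for k,v in f.items()})
    return f
def load(n): return dict(np.load('pics/last_%s.npz'%n))
def world(f):
    K=f['K'];d=f['depth'];v,u=np.mgrid[0:d.shape[0],0:d.shape[1]]
    p=np.stack([(u-K[0,2])/K[0,0]*d,(v-K[1,2])/K[1,1]*d,d],-1)
    return p@R.from_quat(f['orientation']).as_matrix().T+f['xyz']
def onplane(f,u,v,z):
    K=f['K'];r=np.array([(u-K[0,2])/K[0,0],(v-K[1,2])/K[1,1],1.])
    r=R.from_quat(f['orientation']).as_matrix()@r
    return f['xyz']+r*(z-f['xyz'][2])/r[2]
E
python3 - <<'E'
from h import *
for n in ['scene','side','wrist']:
    f=grab(n,n+'0'); print(n,f['xyz'],f['orientation'],f['K'].tolist())
print(telemetry.state())
E
```

```text
scene [ 0.96388144 -0.60440274  0.77300357] [ 0.87653938  0.25231319 -0.12256868 -0.39114407] [[393.50417792189364, 0.0, 318.7747184939476], [0.0, 393.50417792189364, 190.24831923983726], [0.0, 0.0, 1.0]]
side [0.1732088  1.06157489 0.75781507] [-0.15686522  0.85714392 -0.48371438  0.08196338] [[427.1689163530795, 0.0, 319.8633518241242], [0.0, 427.1689163530795, 205.58458282360522], [0.0, 0.0, 1.0]]
wrist [0.67413998 0.07359218 0.37314329] [ 9.89161804e-01  1.15125992e-04 -5.71663825e-04  1.46828425e-01] [[309.70691628693146, 0.0, 319.46809939777796], [0.0, 309.70691628693146, 200.86610964689493], [0.0, 0.0, 1.0]]
{'clock': 0.15, 'joint_positions': array([-1.49982551e-01,  2.86996235e-01,  1.57782824e+00,  1.16154547e-05,
        1.27863459e+00, -1.50013688e-01]), 'qvel': array([ 0.00186694, -0.00136667, -0.00593908,  0.00053995, -0.0005317 ,
       -0.0011997 ]), 'joint_torque': array([ 7.91554030e-04, -4.06602967e+01, -2.93140125e+01, -8.94972595e-05,
        3.96185191e-03, -2.97825103e-06]), 'eef_pos': array([6.74486707e-01, 1.21743157e-04, 2.30248994e-01]), 'tcp_rot': array([-7.07003977e-01,  6.42054833e-04,  6.61699652e-04,  7.07208970e-01]), 'ft_force': array([-0.06319137,  0.72361295, -0.37260461]), 'torque': array([0.03846848, 0.01018   , 0.00279988]), 'opening': 0.08566990807112869}
```

View pics/scene0.png

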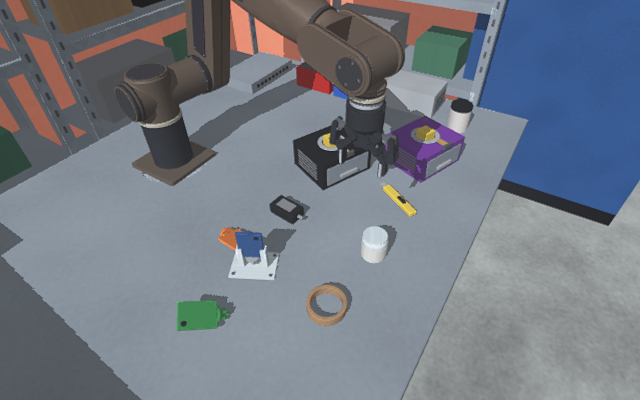

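View pics/side0.png

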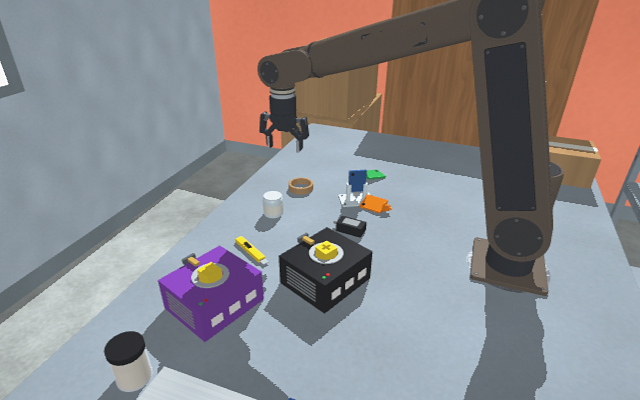

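View pics/wrist0.png

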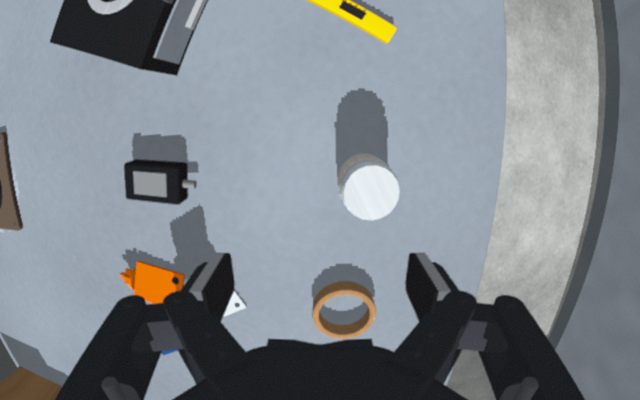

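Scene view: blue key in its white holder at about (250,245), black unit at (335,155). In the side view the key is at (357,180), with the black unit's hub at (326,250). The purple unit and the green and orange keys are look-alikes.

```bash
cat > m.py <<'E'
from h import *
def rect(P):
    r=cv2.minAreaRect((P[:,:2]*1000).astype(np.float32)); return np.round(r[0],1),np.round(r[1],1),round(r[2],2)
for n,kb,hb in [('scene',(225,225,285,285),(290,115,385,190)),('side',(335,160,375,215),(275,225,375,310))]:
    f=load(n);W=world(f);hsv=cv2.cvtColor(f['pixels'],cv2.COLOR_BGR2HSV);H,S,V=[hsv[...,i].astype(int) for i in range(3)]
    def box(b):
        m=np.zeros(H.shape,bool);m[b[1]:b[3],b[0]:b[2]]=1;return m&(f['depth']>0)
    k=box(kb)
    bl=k&(H>100)&(H<125)&(S>100)
    P=W[bl];print(n,'blue',len(P),P.mean(0),P.min(0),P.max(0))
    Q=P[P[:,2]>0.045];Q=Q-np.median(Q,0);
    # vertical-face fit
    sel=P[(P[:,2]>0.05)&(P[:,2]<0.105)]
    c=np.median(sel,0);u,s,vt=np.linalg.svd(sel-sel.mean(0));print(' normal',vt[2],s, 'center',sel.mean(0))
    nn=vt[2];t=np.array([-nn[1],nn[0]]);t/=np.linalg.norm(t);pr=(sel[:,:2])@t;print(' t',t,'range',np.percentile(pr,[1,99]),'n-coord',sel[:,:2]@np.array([t[1],-t[0]]).mean() if 0 else (sel[:,:2]@np.array([t[1],-t[0]])).mean())
    ba=k&(W[...,2]>0.001)&(W[...,2]<0.009)&(S<60)&(V>150)
    print(' base',ba.sum(),rect(W[ba]))
    h=box(hb)
    ye=h&(H>18)&(H<35)&(S>120)
    P=W[ye];top=P[P[:,2]>0.105];print(' hub',len(P),len(top),top.mean(0),rect(top))
    bt=h&(abs(W[...,2]-0.090)<0.003)&(V<70)
    print(' unit top',bt.sum(),rect(W[bt]))
    co=h&(abs(W[...,2]-0.094)<0.005)&(S<50)&(V>120)
    print(' collar',co.sum(),rect(W[co]))
E
python3 m.py
python3 - <<'E'
from h import *
a=load('scene')['pixels'][215:295,215:295];b=load('side')['pixels'][155:215,330:390];c=load('side')['pixels'][220:315,270:380]
cv2.imwrite('pics/crops0.png',np.hstack([cv2.resize(x,(266,266),interpolation=2) for x in (a,b,c)]))
E
```

```text
scene blue 537 [ 0.49904655 -0.19550006  0.08451166] [ 0.41875449 -0.21047137 -0.00192343] [ 0.52587212 -0.11132142  0.11811785]
 normal [-0.48528628  0.87432999 -0.00665491] [0.299206   0.27874092 0.01947992] center [ 0.49975671 -0.19606904  0.08007675]
 t [-0.87434936 -0.48529703] range [-0.37047066 -0.31383748] n-coord -0.4139632863739391
 base 923 (array([ 473.5, -163.7]), array([150.2, 199.5]), 36.35)
 hub 98 40 [0.45196738 0.22022247 0.11799178] (array([518.7, 117.7]), array([ 18.6, 311.7]), 33.85)
 unit top 867 (array([455.8, 233.6]), array([169.8, 170. ]), 66.62)
 collar 103 (array([447.1, 240.1]), array([68.4, 87.6]), 9.8)
side blue 312 [ 0.4956107  -0.1916095   0.08195958] [ 0.46014035 -0.39951476  0.01369356] [ 0.52178414 -0.15446829  0.12051634]
 normal [ 0.49247784 -0.87025879 -0.01073341] [0.23346988 0.2203587  0.04173807] center [ 0.49526198 -0.19118849  0.0799732 ]
 t [0.87030893 0.49250622] range [0.30973409 0.36576908] n-coord 0.41031265045081583
 base 690 (array([ 539.5, -301.4]), array([158. , 440.9]), 14.22)
 hub 378 176 [0.45533691 0.24353225 0.10966781] (array([472. , 232.7]), array([42.4, 83.6]), 59.7)
 unit top 1630 (array([455. , 242.5]), array([181.3, 163.6]), 67.22)
 collar 273 (array([479.8, 242.7]), array([171. , 132.9]), 61.3)
```

View pics/crops0.png

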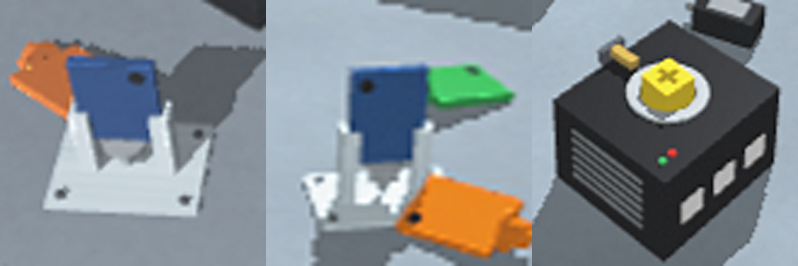

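The plate's yaw is about 29° with its centre near (0.498, -0.193). Next I look at the hub closely with the wrist camera, before grasping.

Request:
{"fn": "arm_command", "kwargs": {
  "steps": [
    [[-0.03,0,0.03],[0,0,0],-1],
    [[-0.06,0,0.055],[0,0,0],-1],
    [[-0.09,0,0.08],[0,0,0],-1],
    [[-0.12,0,0.11],[0,0,0],-1],
    [[-0.15,0,0.135],[0,0,0],-1],
    [[-0.18,0,0.16],[0,0,0],-1],
    [[-0.21,0,0.19],[0,0,0],-1],
    [[-0.22,0,0.2],[0,0,0],-1]
  ]
}}

```text
clock: 0.82
eef_pos: [0.4512, 0.2025, 0.2308]
tcp_rot: [-0.707, -0.0, 0.002, 0.707]
ft_force: [0.6, 0.9, -0.3]
opening: 0.0852
```

```bash
python3 - <<'E'
from h import *
f=grab('wrist','wrist1');s=telemetry.state();print(s['clock'],s['eef_pos'],s['tcp_rot'],f['xyz'])
grab('scene','scene1')
E
```

```text
0.8667 [0.45092636 0.20311149 0.23087862] [-7.06581860e-01 -6.02971703e-04  2.21376628e-03  7.07627594e-01] [0.45071875 0.27588398 0.37390684]
```

View pics/wrist1.png

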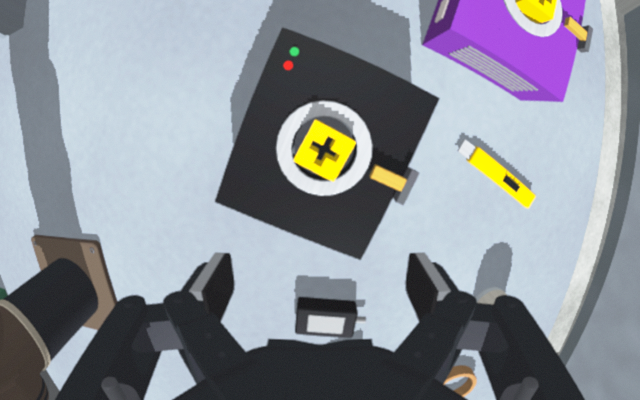

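Wrist view: yellow hub with its cross at (325,150) in the black unit's collar. I cast its pixels onto z = 0.110.

```bash
cat >> h.py <<'E'
def fish(f,uv,z):
    K=f['K'];x=(uv[:,0]-K[0,2])/K[0,0];y=(uv[:,1]-K[1,2])/K[1,1];th=np.hypot(x,y);s=np.where(th>1e-9,np.sin(th)/np.maximum(th,1e-9),1)
    r=np.stack([x*s,y*s,np.cos(th)],1)@R.from_quat(f['orientation']).as_matrix().T
    return f['xyz']+r*((z-f['xyz'][2])/r[:,2])[:,None]
E
cat > hub.py <<'E'
from h import *
f=load('wrist');hsv=cv2.cvtColor(f['pixels'],cv2.COLOR_BGR2HSV)
m=cv2.inRange(hsv,(20,130,90),(35,255,255));m[:100]=0;m[200:]=0;m[:,:270]=0;m[:,368:]=0
print('area',(m>0).sum())
cs,_=cv2.findContours(m,cv2.RETR_CCOMP,cv2.CHAIN_APPROX_NONE)
for c in cs:
    if len(c)<15: continue
    P=fish(f,c[:,0].astype(float),0.110)
    r=cv2.minAreaRect((P[:,:2]*1e3).astype(np.float32));print(len(c),r, (P[:,:2].mean(0)*1e3).round(1))
# cross by dark pixels inside the hub's hull
big=max(cs,key=len);hull=np.zeros_like(m);cv2.drawContours(hull,[cv2.convexHull(big)],-1,255,-1)
d=(cv2.erode(hull,np.ones((5,5)))>0)&(f['pixels'].max(2)<90)
v,u=np.nonzero(d);P=fish(f,np.stack([u,v],1).astype(float),0.110);X=P[:,:2]*1e3;print('cross',len(X),X.mean(0),cv2.minAreaRect(X.astype(np.float32)))
q=(X-X.mean(0));a=np.arctan2(q[:,1],q[:,0]);w=np.hypot(*q.T);w=np.where(w>5,w,0)
print('4fold deg',np.degrees(np.angle((w*np.exp(4j*a)).sum()))/4)
big=cv2.resize(f['pixels'][110:195,280:365],(510,510),interpolation=cv2.INTER_CUBIC);cv2.imwrite('pics/hubcrop.png',big)
E
python3 hub.py
python3 - <<'E'
from h import *
# unit top corners rough yaw
f=load('wrist')
P=fish(f,np.array([[282,29],[438,98],[361,258],[217,202]],float),0.09)*1e3
print(P.round(1),P.mean(0))
for i in range(4):
    e=P[(i+1)%4]-P[i];print(np.hypot(*e[:2]),np.degrees(np.arctan2(e[1],e[0])))
E
```

```text
area 2140
160 ((454.4408264160156, 240.47625732421875), (42.74755096435547, 42.1729850769043), 61.35845184326172) [454.4 241.3]
79 ((454.2762451171875, 242.70703125), (17.567428588867188, 17.469947814941406), 15.282374382019043) [454.3 242.9]
cross 185 [454.25457521 242.69637047] ((454.27447509765625, 242.71371459960938), (15.921473503112793, 15.795124053955078), 15.283638954162598)
4fold deg -28.557501221041605
[[416.2 352.4  90. ]
 [562.3 291.8  90. ]
 [493.7 128.4  90. ]
 [348.6 188.4  90. ]] [455.18615057 240.25361005  90.        ]
158.12349819859026 -22.529382204133384
177.23546153649042 -112.76981365050025
157.06391077560835 157.52499093481774
177.38323449894136 67.57266292936721
```

View pics/hubcrop.png

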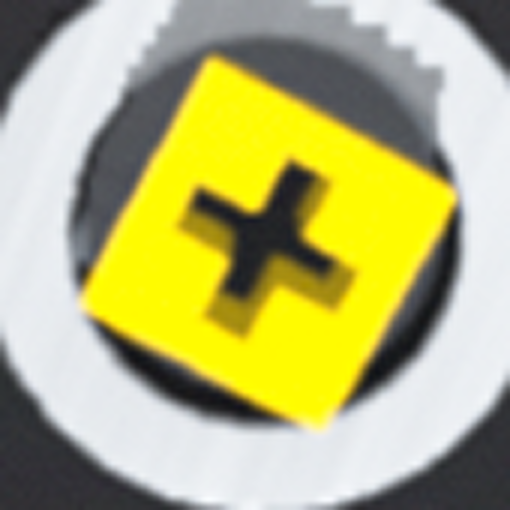

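Request:
{"fn": "arm_command", "kwargs": {
  "steps": [
    [[0.005,0,-0.035],[0,1.4,0],-1],
    [[0.01,0,-0.07],[0,2.8,0],-1],
    [[0.015,0,-0.11],[0,4.2,0],-1],
    [[0.02,0,-0.15],[0,5.6,0],-1],
    [[0.025,0,-0.19],[0,7.0,0],-1],
    [[0.03,0,-0.23],[0,8.4,0],-1],
    [[0.035,0.005,-0.27],[0,9.8,0],-1],
    [[0.04,0.01,-0.3],[0,11.2,0],-1]
  ]
}}

```text
clock: 1.58
eef_pos: [0.4954, -0.1044, 0.2217]
tcp_rot: [0.623, -0.334, 0.335, -0.623]
ft_force: [0.4, 0.0, 0.2]
opening: 0.0859
```

```bash
cat > go.py <<'E'
import sys
from h import *
# usage: x y z yaw(deg of tool x)
x,y,z,w=map(float,sys.argv[1:5]);s=telemetry.state();Rt=R.from_quat(s['tcp_rot'])
tgt=R.from_euler('z',w,degrees=True)*R.from_euler('x',-90,degrees=True)
print(s['clock'],s['eef_pos'].round(4),'yaw',np.degrees(np.arctan2(*Rt.as_matrix()[[1,0],0])).round(2),'F',s['ft_force'].round(1),'q6',s['joint_positions'][5].round(2),'vel',abs(s['qvel']).max().round(3),'open',s['opening'])
print('shift',Rt.inv().apply(np.array([x,y,z])-s['eef_pos']).round(4),'turn',(np.degrees((Rt.inv()*tgt).as_rotvec())/5).round(3))
E
python3 go.py 0.498 -0.193 0.16 -60.8
```

```text
1.5833 [ 0.4954 -0.1044  0.2217] yaw -56.51 F [0.4 0.  0.2] q6 0.58 vel 0.843 open 0.08589893119357779
shift [ 0.0752  0.0618 -0.0467] turn [-0.003  0.858  0.024]
```

Request:
{"fn": "arm_command", "kwargs": {
  "steps": [
    [[0.03,0.02,-0.018],[0,0.4,0],-1],
    [[0.055,0.04,-0.035],[0,0.8,0],-1],
    [[0.079,0.061,-0.05],[0,0.96,0],-1],
    [[0.079,0.061,-0.05],[0,0.96,0],-1],
    [[0.079,0.061,-0.05],[0,0.96,0],-1],
    [[0.079,0.061,-0.05],[0,0.96,0],-1],
    [[0.079,0.061,-0.05],[0,0.96,0],-1],
    [[0.079,0.061,-0.05],[0,0.96,0],-1]
  ]
}}

```text
clock: 2.25
eef_pos: [0.4984, -0.1929, 0.1616]
tcp_rot: [0.61, -0.357, 0.358, -0.61]
ft_force: [0.3, 0.3, 0.0]
opening: 0.0853
```

```bash
python3 go.py 0.498 -0.193 0.077 -60.8; python3 - <<'E'
from h import *
grab('wrist','wrist2')
f=load('wrist');m=cv2.inRange(cv2.cvtColor(f['pixels'],cv2.COLOR_BGR2HSV),(100,100,40),(125,255,255))
n,l,st,c=cv2.connectedComponentsWithStats(m);print(st[1:],c[1:])
E
```

```text
2.25 [ 0.4984 -0.1929  0.1616] yaw -60.71 F [0.3 0.3 0. ] q6 0.5 vel 0.004 open 0.08533477180688581
shift [-0.0003  0.0846 -0.0005] turn [-0.013  0.017  0.022]
[[ 314  169   13   99 1113]] [[319.39532794 218.20395328]]
```

View pics/wrist2.png

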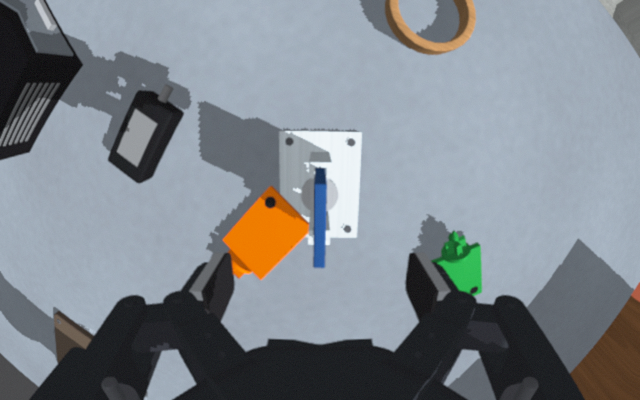

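The blue plate's edge lies straight between the fingers at column 320, rows 170–267. I measure the offset.

```bash
python3 - <<'E'
from h import *
f=load('wrist');m=cv2.inRange(cv2.cvtColor(f['pixels'],cv2.COLOR_BGR2HSV),(100,100,40),(125,255,255))
s=telemetry.state();Rt=R.from_quat(s['tcp_rot'])
rows=[]
for v in range(215,269,6):
    u=np.nonzero(m[v])[0]
    if len(u): rows.append([u.mean(),v]); print(v,u.min(),u.max(),f['pixels'][v,320])
P=Rt.inv().apply(fish(f,np.array(rows),0.116)-s['eef_pos'])*1e3;print(P.round(1))
print(Rt.inv().apply(fish(f,np.array([[319.5,267.5]]),0.116)-s['eef_pos'])*1e3)
print((Rt.inv().apply(f['xyz']-s['eef_pos'])*1e3).round(1))
cv2.imwrite('pics/kc.png',cv2.resize(f['pixels'][150:280,280:360],(480,780)[::1],interpolation=2)[:600])
E
```

```text
215 314 325 [164  93  45]
221 314 325 [161  92  43]
227 314 325 [163  96  46]
233 314 324 [162  93  44]
239 314 324 [165  96  47]
245 314 324 [165  94  47]
251 314 324 [164  96  47]
257 314 324 [161  93  45]
263 314 324 [161  92  44]
[[  0.5  45.6   6.6]
 [  0.5  45.6   2.5]
 [  0.5  45.6  -1.7]
 [  0.2  45.6  -6. ]
 [  0.1  45.6 -10.3]
 [  0.1  45.6 -14.7]
 [  0.1  45.6 -19.2]
 [  0.1  45.6 -23.8]
 [  0.1  45.5 -28.5]]
[[  0.48014901  45.54162153 -32.02355023]]
[   0.4 -143.1   73.4]
```

View pics/kc.png

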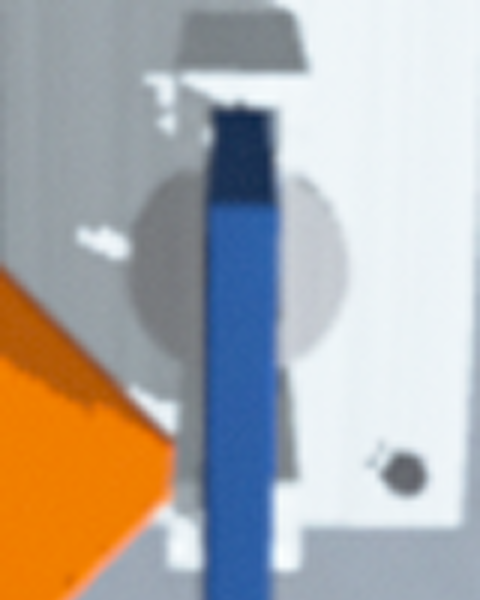

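Request:
{"fn": "arm_command", "kwargs": {
  "steps": [
    [[0,0.025,-0.002],[0,0,0],-1],
    [[0,0.05,-0.002],[0,0,0],-1],
    [[0,0.07,-0.002],[0,0,0],-1],
    [[0,0.084,-0.002],[0,0,0],-1],
    [[0,0.084,-0.002],[0,0,0],-1],
    [[0,0.084,-0.002],[0,0,0],0.3],
    [[0,0.084,-0.002],[0,0,0],1],
    [[0,0.084,-0.002],[0,0,0],1]
  ],
  "grip_force": 60
}}

```text
clock: 2.97
eef_pos: [0.4972, -0.1948, 0.0782]
tcp_rot: [0.61, -0.356, 0.359, -0.61]
ft_force: [-0.3, -0.8, 0.3]
opening: 0.0517
```

Request:
{"fn": "arm_command", "kwargs": {
  "steps": [
    [[0,0,0],[0,0,0],1],
    [[0,0,0],[0,0,0],1],
    [[0,0,0],[0,0,0],1],
    [[0,0,0],[0,0,0],1],
    [[0,0,0],[0,0,0],1],
    [[0,0,0],[0,0,0],1],
    [[0,0,0],[0,0,0],1],
    [[0,0,0],[0,0,0],1]
  ]
}}

```text
clock: 3.63
eef_pos: [0.4963, -0.1946, 0.077]
tcp_rot: [-0.61, 0.358, -0.358, 0.61]
ft_force: [-0.9, 1.3, 5.5]
opening: 0.0074
```

```bash
python3 go.py 0.498 -0.193 0.077 -60.8; python3 - <<'E'
from h import *
a=grab('scene')['pixels'][190:300,200:310];b=grab('side')['pixels'][100:220,300:420]
cv2.imwrite('pics/g0.png',np.hstack([cv2.resize(x,(400,400),interpolation=2) for x in (a,b)]))
E
```

```text
3.6333 [ 0.4963 -0.1946  0.077 ] yaw -60.8 F [-0.9  1.3  5.5] q6 0.5 vel 0.002 open 0.007422241197525776
shift [-0.0006  0.      0.0023] turn [-0.004 -0.     0.006]
```

View pics/g0.png

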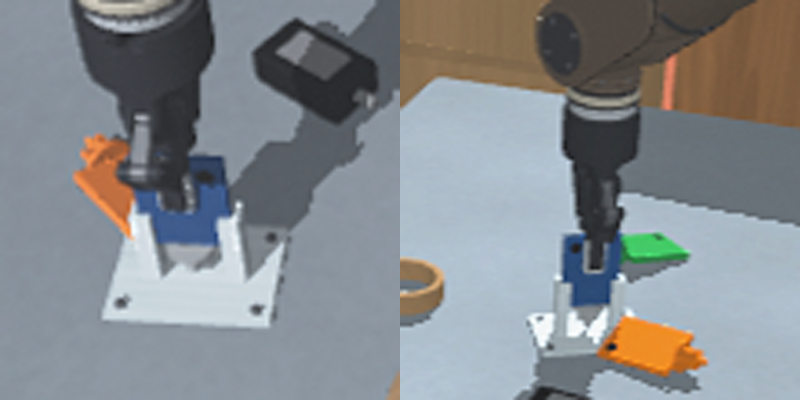

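The pads are on the plate in both views (scene crop (185,190), side crop (590,260)). Lifting straight up.

Request:
{"fn": "arm_command", "kwargs": {
  "steps": [
    [[0,-0.006,0],[0,0,0],1],
    [[0,-0.015,0],[0,0,0],1],
    [[0,-0.028,0],[0,0,0],1],
    [[0,-0.045,0],[0,0,0],1],
    [[0,-0.07,0],[0,0,0],1],
    [[0,-0.1,0],[0,0,0],1],
    [[0,-0.13,0],[0,0,0],1],
    [[0,-0.15,0],[0,0,0],1]
  ]
}}

```text
clock: 4.4
eef_pos: [0.4963, -0.1945, 0.2294]
tcp_rot: [-0.61, 0.357, -0.359, 0.61]
ft_force: [-0.4, 0.1, -1.7]
opening: 0.0075
```

```bash
python3 go.py 0.4544 0.2405 0.227 -28.6; python3 - <<'E'
from h import *
a=grab('scene')['pixels'][150:300,180:330];b=grab('side')['pixels'][60:220,280:440]
cv2.imwrite('pics/g1.png',np.hstack([cv2.resize(x,(400,400),interpolation=2) for x in (a,b)]))
E
```

```text
4.4 [ 0.4963 -0.1945  0.2294] yaw -60.8 F [-0.4  0.1 -1.7] q6 0.5 vel 0.431 open 0.0074551888272526195
shift [-0.4002  0.0017  0.1757] turn [-0.008 -6.439  0.029]
```

View pics/g1.png

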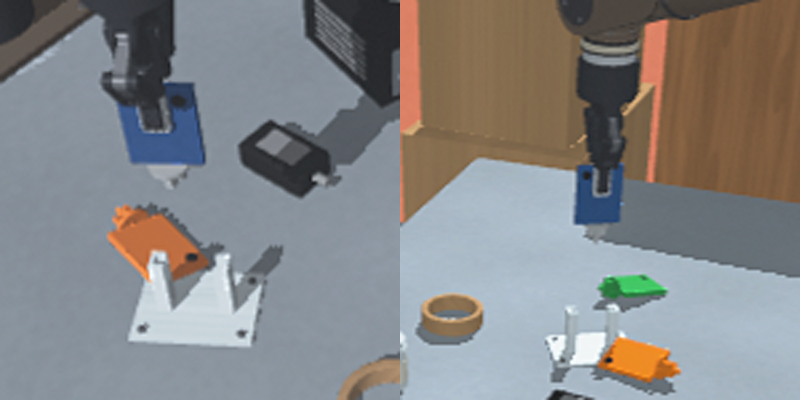

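The key is out of the holder and hanging upright. Carrying it to the hub.

Request:
{"fn": "arm_command", "kwargs": {
  "steps": [
    [[-0.02,0,0.009],[0,-0.6,0],1],
    [[-0.05,0,0.022],[0,-1.4,0],1],
    [[-0.085,0,0.037],[0,-2.4,0],1],
    [[-0.12,0,0.053],[0,-3.4,0],1],
    [[-0.155,0,0.068],[0,-4.4,0],1],
    [[-0.19,0,0.083],[0,-5.4,0],1],
    [[-0.225,0,0.099],[0,-6.2,0],1],
    [[-0.26,0,0.114],[0,-6.44,0],1]
  ]
}}

```text
clock: 5.17
eef_pos: [0.4667, 0.09, 0.2238]
tcp_rot: [0.686, -0.175, 0.172, -0.685]
ft_force: [0.3, -1.3, -2.7]
opening: 0.0074
```

```bash
python3 go.py 0.4544 0.2405 0.227 -28.6
```

```text
5.1667 [0.4667 0.09   0.2238] yaw -28.46 F [ 0.3 -1.3 -2.7] q6 0.47 vel 0.969 open 0.007368742645634517
shift [-0.0826 -0.0031  0.1265] turn [ 0.019  0.028 -0.04 ]
```

Request:
{"fn": "arm_command", "kwargs": {
  "steps": [
    [[-0.02,0,0.03],[0,0,0],1],
    [[-0.04,0,0.06],[0,0,0],1],
    [[-0.06,0,0.09],[0,0,0],1],
    [[-0.075,0,0.112],[0,0,0],1],
    [[-0.083,0,0.123],[0,0,0],1],
    [[-0.085,0,0.127],[0,0,0],1],
    [[-0.085,0,0.127],[0,0,0],1],
    [[-0.085,0,0.127],[0,0,0],1]
  ]
}}

```text
clock: 5.83
eef_pos: [0.4542, 0.2396, 0.2248]
tcp_rot: [0.686, -0.175, 0.174, -0.685]
ft_force: [-0.1, -0.1, -2.3]
opening: 0.0071
```

```bash
python3 go.py 0.4544 0.2405 0.227 -28.6;  python3 - <<'E'
from h import *
grab('wrist','wrist3')
a=grab('scene')['pixels'][60:220,260:420];b=grab('side')['pixels'][110:320,240:450]
cv2.imwrite('pics/g2.png',np.hstack([cv2.resize(x,(400,400),interpolation=2) for x in (a,b)]))
E
```

```text
5.8333 [0.4542 0.2396 0.2248] yaw -28.6 F [-0.1 -0.1 -2.3] q6 0.79 vel 0.02 open 0.007084767476275897
shift [-0.0002 -0.0022  0.0008] turn [ 0.027  0.001 -0.017]
```

View pics/wrist3.png

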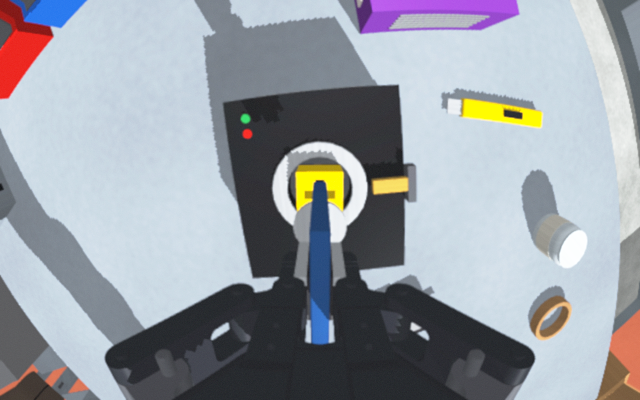

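View pics/g2.png

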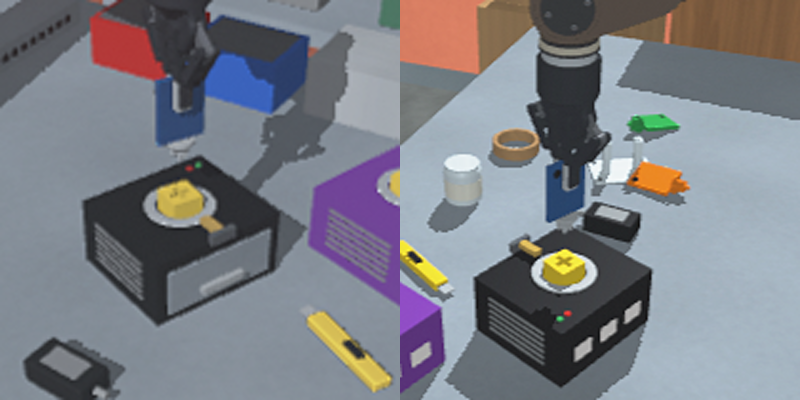

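The wrist view shows the key's plate at column 320 over the hub (297–343, top row about 165). I check predicted feature points against the picture.

```bash
cat >> h.py <<'E'
def proj(f,P):
    c=(np.atleast_2d(P)-f['xyz'])@R.from_quat(f['orientation']).as_matrix()
    th=np.arctan2(np.hypot(c[:,0],c[:,1]),c[:,2]);ph=np.arctan2(c[:,1],c[:,0]);K=f['K']
    return np.stack([K[0,2]+K[0,0]*th*np.cos(ph),K[1,2]+K[1,1]*th*np.sin(ph)],1)
E
python3 - <<'E'
from h import *
f=load('wrist');s=telemetry.state();Rt=R.from_quat(s['tcp_rot']);t=s['eef_pos']
im=f['pixels'].copy();big=cv2.resize(im[140:260,260:380],(600,600),interpolation=2)
def dots(P,col):
    for u,v in proj(f,P): cv2.circle(big,(int((u-260+.5)*5),int((v-140+.5)*5)),2,col,-1)
a=np.linspace(0,2*np.pi,40)
foot=t+Rt.apply([0,-.019+.09,0])
def key(p): return foot+Rt.apply(np.array([[q[1],-q[2],q[0]] for q in p])) # key x->tool z, key y->tool x
dots(key([[.017*np.cos(b),.017*np.sin(b),.03] for b in a]),(0,0,255))
dots(key([[.03,.004,.11],[.03,-.004,.11],[.03,.004,.03],[.03,-.004,.03]]),(0,255,0))
# hub square from first look
th=np.radians(61.4);c=np.array([.4544,.2405,.110]);
for e in np.linspace(-.02,.02,9):
    for q in ([e,.02],[e,-.02],[.02,e],[-.02,e]):
        dots(c+[np.cos(th)*q[0]-np.sin(th)*q[1],np.sin(th)*q[0]+np.cos(th)*q[1],0],(255,0,255))
cv2.imwrite('pics/ov3.png',big)
E
```

```text
(no output)
```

View pics/ov3.png

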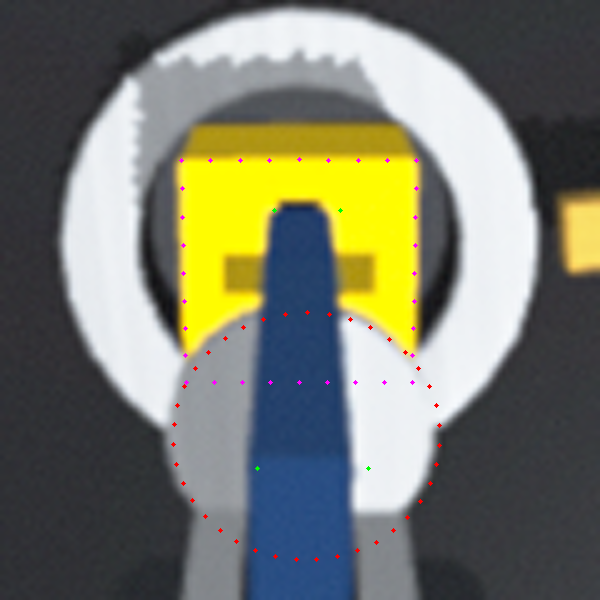

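Request:
{"fn": "arm_command", "kwargs": {
  "steps": [
    [[0.0008,0,0.0007],[0,0,0],1],
    [[0.0008,0.01,0.0007],[0,0,0],1],
    [[0.0008,0.02,0.0007],[0,0,0],1],
    [[0.0008,0.03,0.0007],[0,0,0],1],
    [[0.0008,0.038,0.0007],[0,0,0],1],
    [[0.0008,0.038,0.0007],[0,0,0],1],
    [[0.0008,0.038,0.0007],[0,0,0],1],
    [[0.0008,0.038,0.0007],[0,0,0],1]
  ]
}}

```text
clock: 6.65
eef_pos: [0.456, 0.2407, 0.1884]
tcp_rot: [-0.685, 0.175, -0.175, 0.685]
ft_force: [-0.8, 0.4, -2.2]
opening: 0.0073
```

```bash
python3 go.py 0.4544 0.2405 0.155 -28.6;  python3 - <<'E'
from h import *
a=grab('scene')['pixels'][90:190,290:390];b=grab('side')['pixels'][170:280,270:380]
cv2.imwrite('pics/g3.png',np.hstack([cv2.resize(x,(400,400),interpolation=2) for x in (a,b)]))
E
```

```text
6.65 [0.456  0.2407 0.1884] yaw -28.59 F [-0.8  0.4 -2.2] q6 0.79 vel 0.014 open 0.007263060737683088
shift [-0.0013  0.0334 -0.0009] turn [-0.001  0.001  0.001]
```

View pics/g3.png

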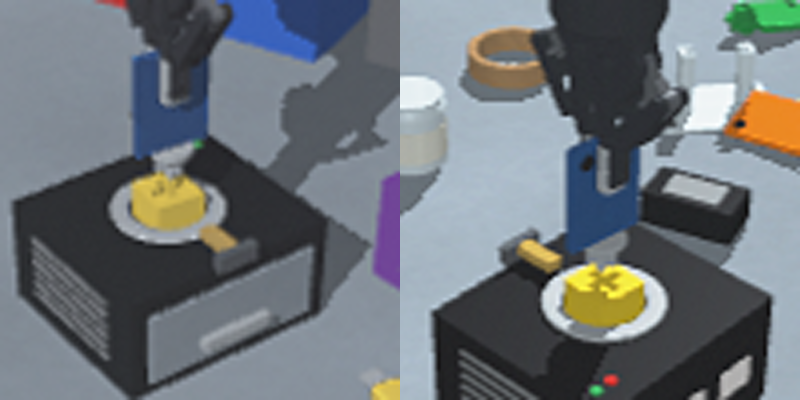

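Both views show the foot just above the hub's cross (scene crop (170,180), side crop (605,265)). Continue down slowly.

Request:
{"fn": "arm_command", "kwargs": {
  "steps": [
    [[0,0.003,0],[0,0,0],1],
    [[0,0.006,0],[0,0,0],1],
    [[0,0.009,0],[0,0,0],1],
    [[0,0.012,0],[0,0,0],1],
    [[0,0.014,0],[0,0,0],1],
    [[0,0.015,0],[0,0,0],1],
    [[0,0.015,0],[0,0,0],1],
    [[0,0.015,0],[0,0,0],1]
  ]
}}

```text
clock: 7.42
eef_pos: [0.4557, 0.2406, 0.1732]
tcp_rot: [0.685, -0.175, 0.175, -0.685]
ft_force: [1.1, -0.7, -1.8]
opening: 0.0074
```

```bash
python3 go.py 0.4544 0.2405 0.155 -28.6;  python3 - <<'E'
from h import *
a=grab('scene')['pixels'][90:190,290:390];b=grab('side')['pixels'][170:280,270:380]
cv2.imwrite('pics/g4.png',np.hstack([cv2.resize(x,(400,400),interpolation=2) for x in (a,b)]))
E
```

```text
7.4167 [0.4557 0.2406 0.1732] yaw -28.6 F [ 1.1 -0.7 -1.8] q6 0.79 vel 0.027 open 0.0074340075645276315
shift [-0.0011  0.0182 -0.0007] turn [ 0.004  0.    -0.003]
```

View pics/g4.png

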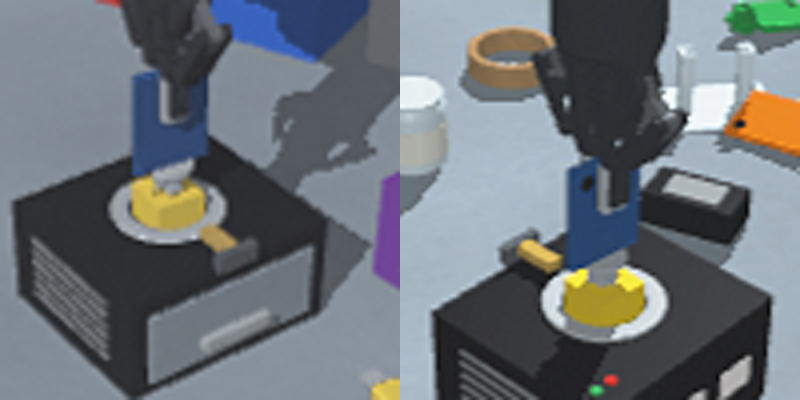

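Request:
{"fn": "arm_command", "kwargs": {
  "steps": [
    [[0,0.001,0],[0,0,0],1],
    [[0,0.002,0],[0,0,0],1],
    [[0,0.003,0],[0,0,0],1],
    [[0,0.004,0],[0,0,0],1],
    [[0,0.005,0],[0,0,0],1],
    [[0,0.006,0],[0,0,0],1],
    [[0,0.007,0],[0,0,0],1],
    [[0,0.008,0],[0,0,0],1]
  ]
}}

```text
clock: 8.18
eef_pos: [0.4557, 0.2406, 0.1652]
tcp_rot: [0.685, -0.175, 0.174, -0.685]
ft_force: [-1.5, -0.4, -2.5]
opening: 0.0073
```

```bash
python3 go.py 0.4544 0.2405 0.155 -28.6;  python3 - <<'E'
from h import *
a=grab('scene')['pixels'][90:190,290:390];b=grab('side')['pixels'][170:280,270:380]
cv2.imwrite('pics/g5.png',np.hstack([cv2.resize(x,(400,400),interpolation=2) for x in (a,b)]))
E
```

```text
8.1833 [0.4557 0.2406 0.1652] yaw -28.6 F [-1.5 -0.4 -2.5] q6 0.79 vel 0.041 open 0.007308050623702156
shift [-0.0011  0.0102 -0.0006] turn [ 0.005  0.001 -0.005]
```

View pics/g5.png

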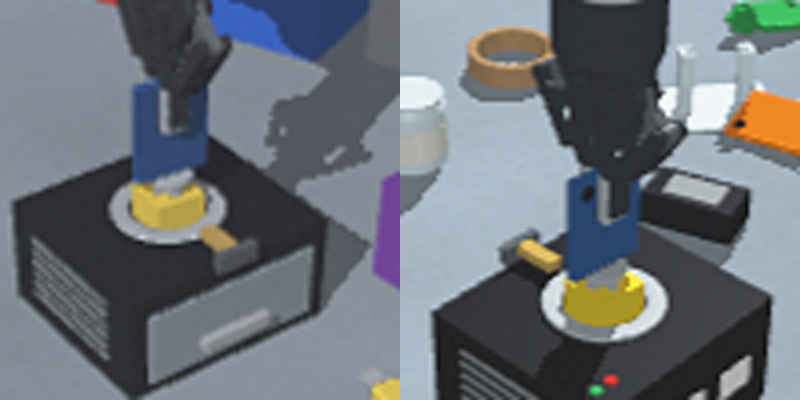

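The splines are entering without force (Fz ≈ -2.5 N, just the key's weight). Slide on home.

Request:
{"fn": "arm_command", "kwargs": {
  "steps": [
    [[0,0.0015,0],[0,0,0],1],
    [[0,0.003,0],[0,0,0],1],
    [[0,0.0045,0],[0,0,0],1],
    [[0,0.006,0],[0,0,0],1],
    [[0,0.0075,0],[0,0,0],1],
    [[0,0.009,0],[0,0,0],1],
    [[0,0.01,0],[0,0,0],1],
    [[0,0.01,0],[0,0,0],1]
  ]
}}

```text
clock: 8.95
eef_pos: [0.4557, 0.2406, 0.1551]
tcp_rot: [0.685, -0.175, 0.174, -0.685]
ft_force: [-1.4, -0.7, -1.4]
opening: 0.0075
```

```bash
python3 go.py 0.4544 0.2405 0.145 -28.6;  python3 - <<'E'
from h import *
a=grab('scene')['pixels'][90:190,290:390];b=grab('side')['pixels'][170:280,270:380]
cv2.imwrite('pics/g6.png',np.hstack([cv2.resize(x,(400,400),interpolation=2) for x in (a,b)]))
E
```

```text
8.95 [0.4557 0.2406 0.1551] yaw -28.6 F [-1.4 -0.7 -1.4] q6 0.79 vel 0.003 open 0.007495966268553276
shift [-0.0011  0.0101 -0.0007] turn [ 0.004  0.    -0.005]
```

View pics/g6.png

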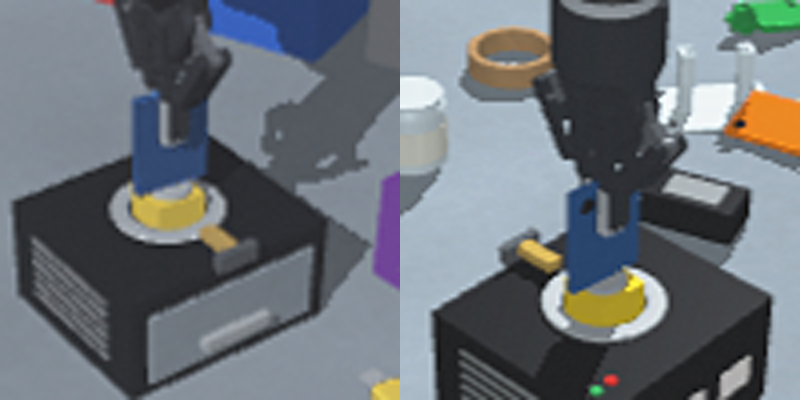

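The shoulder is about at the rim. Now press slowly and watch the force.

Request:
{"fn": "arm_command", "kwargs": {
  "steps": [
    [[0,0.0005,0],[0,0,0],1],
    [[0,0.001,0],[0,0,0],1],
    [[0,0.0015,0],[0,0,0],1],
    [[0,0.002,0],[0,0,0],1],
    [[0,0.0025,0],[0,0,0],1],
    [[0,0.003,0],[0,0,0],1],
    [[0,0.003,0],[0,0,0],1],
    [[0,0.003,0],[0,0,0],1]
  ]
}}

```text
clock: 9.72
eef_pos: [0.4558, 0.2406, 0.1524]
tcp_rot: [0.685, -0.175, 0.175, -0.685]
ft_force: [-4.6, -0.8, 2.6]
opening: 0.0073
```

Request:
{"fn": "arm_command", "kwargs": {
  "steps": [
    [[0,0.001,0],[0,0,0],1],
    [[0,0.002,0],[0,0,0],1],
    [[0,0.003,0],[0,0,0],1],
    [[0,0.004,0],[0,0,0],1],
    [[0,0.005,0],[0,0,0],1],
    [[0,0.005,0],[0,0,0],1],
    [[0,0.005,0],[0,0,0],1],
    [[0,0.005,0],[0,0,0],1]
  ]
}}

```text
clock: 10.38
eef_pos: [0.4558, 0.2406, 0.1478]
tcp_rot: [0.685, -0.175, 0.175, -0.685]
ft_force: [-5.3, -1.8, 4.8]
opening: 0.0073
```

Request:
{"fn": "arm_command", "kwargs": {
  "steps": [
    [[-0.0005,0.0005,-0.0003],[0,0,0],1],
    [[-0.0005,0.001,-0.0003],[0,0,0],1],
    [[-0.0005,0.0015,-0.0003],[0,0,0],1],
    [[-0.0005,0.002,-0.0003],[0,0,0],1],
    [[-0.0005,0.0025,-0.0003],[0,0,0],1],
    [[-0.0005,0.003,-0.0003],[0,0,0],1],
    [[-0.0005,0.003,-0.0003],[0,0,0],1],
    [[-0.0005,0.003,-0.0003],[0,0,0],1]
  ]
}}

```text
clock: 11.05
eef_pos: [0.4557, 0.2406, 0.1453]
tcp_rot: [-0.685, 0.174, -0.175, 0.685]
ft_force: [-4.8, -1.6, 6.1]
opening: 0.007
```

```bash
python3 go.py 0.4544 0.2405 0.145 -28.6;  python3 - <<'E'
from h import *
a=grab('scene')['pixels'][90:190,290:390];b=grab('side')['pixels'][170:280,270:380]
cv2.imwrite('pics/g7.png',np.hstack([cv2.resize(x,(400,400),interpolation=2) for x in (a,b)]))
E
```

```text
11.05 [0.4557 0.2406 0.1453] yaw -28.59 F [-4.8 -1.6  6.1] q6 0.79 vel 0.001 open 0.0069999273472845635
shift [-0.0011  0.0003 -0.0007] turn [-0.005  0.002  0.011]
```

View pics/g7.png

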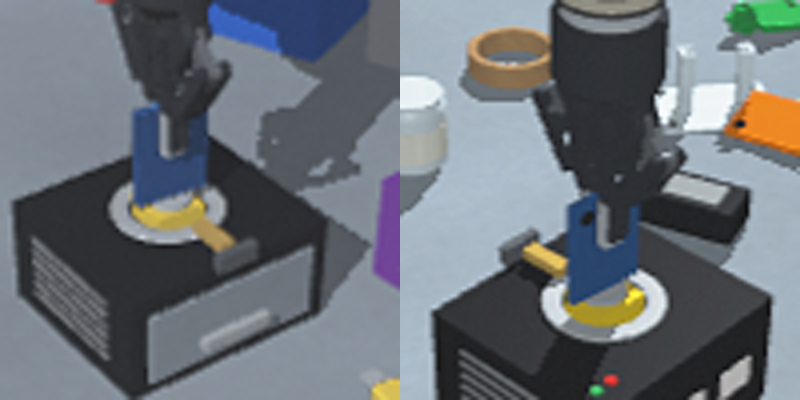

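The hub has sunk (its yellow band is much thinner) and the bolt has moved. Press on to the bottom stop.

Request:
{"fn": "arm_command", "kwargs": {
  "steps": [
    [[-0.0004,0.0005,-0.0002],[0,0,0],1],
    [[-0.0004,0.001,-0.0002],[0,0,0],1],
    [[-0.0004,0.0015,-0.0002],[0,0,0],1],
    [[-0.0004,0.002,-0.0002],[0,0,0],1],
    [[-0.0004,0.0025,-0.0002],[0,0,0],1],
    [[-0.0004,0.0025,-0.0002],[0,0,0],1],
    [[-0.0004,0.0025,-0.0002],[0,0,0],1],
    [[-0.0004,0.0025,-0.0002],[0,0,0],1]
  ]
}}

```text
clock: 11.82
eef_pos: [0.4558, 0.2407, 0.1449]
tcp_rot: [-0.685, 0.174, -0.175, 0.685]
ft_force: [-8.2, -3.1, 14.2]
opening: 0.0075
```

Request:
{"fn": "arm_command", "kwargs": {
  "steps": [
    [[0,0.0005,0],[0,0,0],1],
    [[0,0.001,0],[0,0,0],1],
    [[0,0.0015,0],[0,0,0],1],
    [[0,0.002,0],[0,0,0],1],
    [[0,0.002,0],[0,0,0],1],
    [[0,0.002,0],[0,0,0],1],
    [[0,0.002,0],[0,0,0],1],
    [[0,0.002,0],[0,0,0],1]
  ]
}}

```text
clock: 12.48
eef_pos: [0.456, 0.2407, 0.1448]
tcp_rot: [0.685, -0.174, 0.175, -0.685]
ft_force: [-10.9, -5.0, 22.3]
opening: 0.0073
```

```bash
python3 go.py 0.4544 0.2405 0.145 -28.6;  python3 - <<'E'
from h import *
A=grab('scene','sceneF');B=grab('side','sideF');a=A['pixels'][120:170,310:360];b=B['pixels'][215:275,290:350]
cv2.imwrite('pics/g8.png',np.hstack([cv2.resize(x,(400,400),interpolation=2) for x in (a,b)]))
grab('wrist','wristF')
for n,f in (('scene',A),('side',B)):
    W=world(f);hsv=cv2.cvtColor(f['pixels'],cv2.COLOR_BGR2HSV)
    m=(cv2.inRange(hsv,(100,100,40),(125,255,255))>0)&(np.hypot(W[...,0]-.455,W[...,1]-.241)<.05)&(f['depth']>0)
    P=W[m];print(n,m.sum(),'blue z',np.percentile(P[:,2],[1,99]))
    m=(cv2.inRange(hsv,(20,120,90),(35,255,255))>0)&(np.hypot(W[...,0]-.455,W[...,1]-.241)<.03);P=W[m];print('yellow z top',np.percentile(P[:,2],[50,90,99]) if len(P) else None)
E
```

```text
12.4833 [0.456  0.2407 0.1448] yaw -28.56 F [-10.9  -5.   22.3] q6 0.79 vel 0.002 open 0.007288743472413993
shift [-0.0013 -0.0002 -0.0009] turn [-0.     0.007  0.017]
scene 285 blue z [0.10712122 0.1973095 ]
yellow z top [0.09655211 0.09983144 0.1015963 ]
side 347 blue z [0.10528133 0.18544556]
yellow z top [0.09438848 0.10136265 0.10209891]
```

View pics/g8.png

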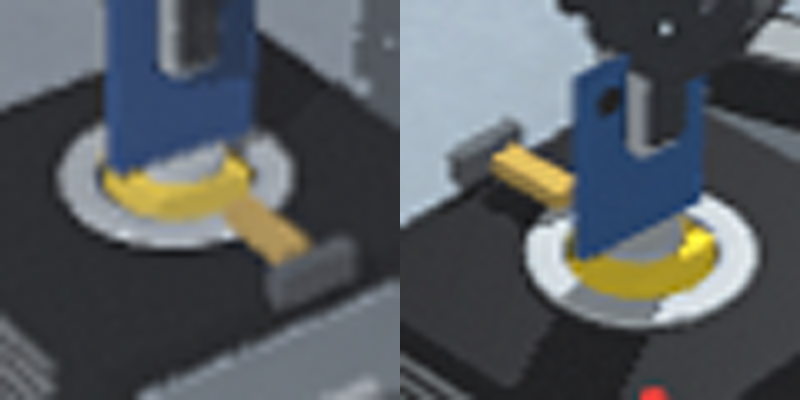

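View pics/sceneF.png

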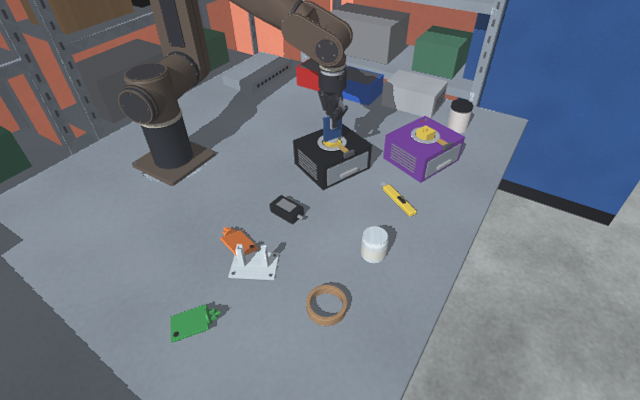

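View pics/wristF.png

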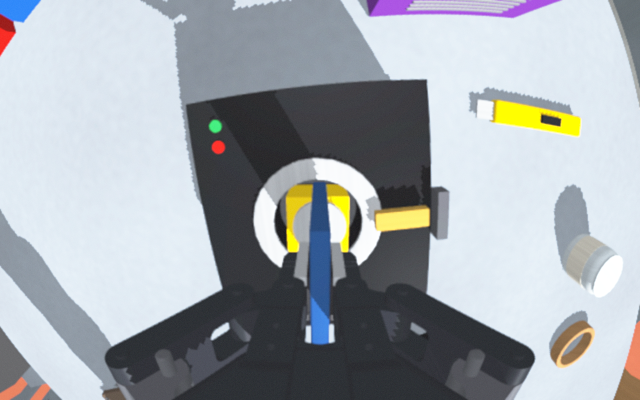

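The hub's top is at about z = 0.100, so it is down, with the shoulder on its face. The green key looks turned compared with the first picture, so I check that.

```bash
ls pics; python3 - <<'E'
from h import *
L=[]
for n in ['scene0','scene1','sceneF']:
    im=cv2.imread(f'pics/{n}.png');hsv=cv2.cvtColor(im,cv2.COLOR_BGR2HSV)
    m=cv2.inRange(hsv,(50,120,40),(80,255,255));m[:280]=0;M=cv2.moments(m,True);print(n,M['m00'],M['m10']/M['m00'],M['m01']/M['m00'])
    L.append(cv2.resize(im[215:345,160:290],(260,260),interpolation=2))
L2=[cv2.resize(cv2.imread(f'pics/{n}.png')[150:230,330:410],(260,260),interpolation=2) for n in ['side0','sideF']]
cv2.imwrite('pics/cmp.png',np.vstack([np.hstack(L),np.hstack(L2+[np.zeros((260,260,3),np.uint8)])]))
E
```

```text
crops0.png
g0.png
g1.png
g2.png
g3.png
g4.png
g5.png
g6.png
g7.png
g8.png
hubcrop.png
kc.png
last_scene.npz
last_side.npz
last_wrist.npz
ov3.png
scene0.png
scene1.png
sceneF.png
side0.png
sideF.png
wrist0.png
wrist1.png
wrist2.png
wrist3.png
wristF.png
scene0 1098.0 198.72131147540983 314.5582877959927
scene1 999.0 191.04604604604606 321.96096096096096
sceneF 998.0 191.03607214428857 321.96693386773546
```

View pics/cmp.png

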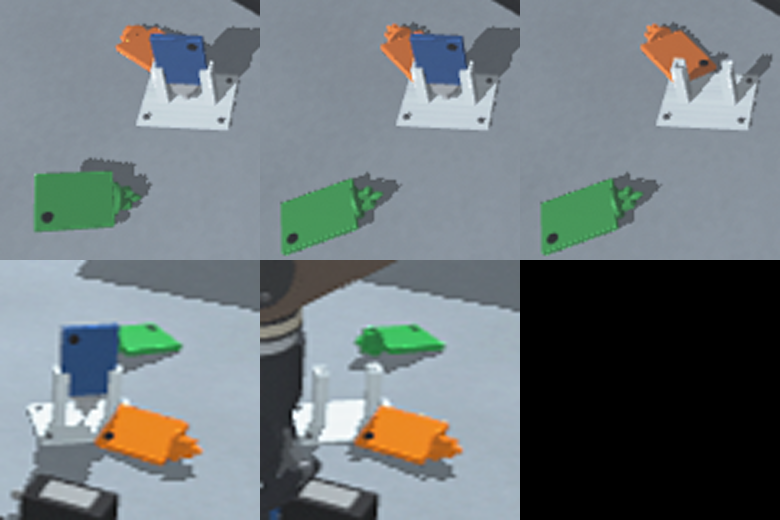

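The green and orange keys had only settled by themselves in the first second (same at the second picture and now). The adapter, tape, cutter and tin look unmoved. Handing in.

```bash
python3 - <<'E'
from h import *
a=cv2.imread('pics/scene1.png');b=cv2.imread('pics/sceneF.png');print('diff bystanders',[(cv2.absdiff(a[y0:y1,x0:x1],b[y0:y1,x0:x1]).max(2)>40).sum() for x0,y0,x1,y1 in ((265,192,310,225),(300,280,355,330),(378,180,420,218),(355,222,395,266))])
s=telemetry.state();print(s['clock'],s['eef_pos'],s['ft_force'],s['opening'])
order.hand_in()
E
```

```text
diff bystanders [np.int64(0), np.int64(0), np.int64(0), np.int64(0)]
12.6333 [0.45595998 0.24070474 0.14482484] [-11.74324727  -4.04538434  22.62255122] 0.007481806458826165
the job is handed in; nothing more can be done
```

I pulled the blue key straight up out of its holder, turned it about 32° to match the hub, and slid it fully home in the black unit's hub. I then pressed it to the bottom stop and handed in at 12.6 s with the key still gripped and held down. No verdict was reported.

**Insertion:** the splines went in with no noticeable force. Resistance began only after the tool reached the height where the shoulder should meet the hub, so I take the key to be fully home.

**Bottom of travel:** the tool stopped at z = 0.1448, against 0.145 expected. The vertical force then rose to about 22.6 N, roughly double the spring's 11 N. The depth images put the hub's top at about z = 0.100, which is 10 mm down, and the bolt is drawn back.

**Bystanders:** the adapter, tape ring, cutter and tin show no pixel change in the scene camera from before the grasp to the end. The green look-alike key shifted, and the orange one may have moved slightly. This was in the first second, before the arm touched anything. I put it down to settling.

**Not ideal:** a sideways load of about 12 N stayed on the key while pressed, probably from being around 1 mm off centre. Two small sideways corrections did not remove it, but the pose was steady.

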